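# Scrape the metal offcuts off the sawing board

### The arm

A 6-joint arm with a two-finger parallel gripper is mounted at the origin on the work surface. World frame = base frame: x ahead of the robot, y to its left, z up, the work surface at z = 0. Lengths are in m, angles in rad, forces in N, time in s.
With the tool pointing down it reaches from about 0.35 to 0.975 m from the base axis. Payload 4.9 kg.
Tool frame: the origin (TCP) lies midway between the tips of the shut fingers; the grasp point (between the pads) lies ctrl.grip_point_offset behind it (ctrl.grip_point_offset is the distance from the TCP to the grasp point, in m); x points along the fingers, y is the direction in which the jaws open and shut, and the axes are right-handed (so a half turn about x gives the same grasp; the last joint's range is limited). The gripper opens to 85 mm and grips with 20 to 120 N. Pads are 22 mm wide; open, the fingers measure 114 mm over their backs; the gripper's body (76 mm by 85 mm) begins 54 mm behind the grasp point. The pads swing forward as they close: fully open they stand 13 mm farther back than shut.
Start: joints at [-1.39, 0.053, 1.613, -0, 1.476, -0.119], TCP at [0.185, -0.597, 0.231] pointing down, gripper open.
Joint ranges: [-3.01, 3.01], [-1.01, 2.22], [0.06, 2.58], [-1.02, 4.17], [0.09, 2.62], [-3.14, 3.14]. Speed limits (rad/s): [2.57, 2.57, 3.14, 3.14, 3.14, 3.14].

### API

Orientations are given as a rotation vector (axis times angle).
In Python, from station import ctrl gives the robot as it stands. The module is installed in compiled form; this text tells all that it offers.
- The arm moves only by the tool drive_tool, never from a script. Its argument "commands" is text: rows parted by semicolons, each of 5 numbers parted by spaces: the closure, from -1 (fully open) to 1 (shut), so that 0 is half open, then the shift along the tool's x, y, z in units of 40 mm (1.0 is 40 mm), then the turn about the tool's x in units of 5 degrees (1.0 is 5 degrees). A call has 1 to 8 rows; each row is the pose to reach, as a shift and turn from the pose commanded when the call began, along the tool's axes at that moment; what a row does not reach only later rows make up. A row lasts 1/12 s, in which the tool goes at most 41.7 mm and 7.16 degrees, less where a joint would pass 70% of its speed; a pose out of reach is approached as far as the arm can. A call with a gripper value outside its range is refused whole. The fingers move at their own pace and stop on an object; "newtons" is the grip in N (left out, the last holds). Time passes only in rows, so rows that repeat a pose let the fingers close. It gives the time, the measured TCP pose, the force and the opening at its end, in the units of the state.
- ctrl.get_obs(): the state, without advancing time (a new reading comes with each control period).
- ctrl.get_image(name): name is "scene" or "top"; returns (picture, depth): 384x512x3 uint8, blue, green, red; 384x512 float32, m along the optical axis (not along the pixel's ray), 0 where there is no reading.
- ctrl.camera_info(name): a dict with "K" (3x3 intrinsics, pixels), "T" (4x4, takes a point from camera to world coordinates). Camera axes: x right, y down, z forward; pixel columns grow to the right and rows downward; lengths in m; the calibration is good to about 2 mm. A picture is of the moment at which its call begins. camera_info takes no time and is no camera call.
- ctrl.finish_job(): hands the job in, once; it reports no verdict.
The state is a dict: "t": time; "q": joint angles; "dq": joint speeds; "effort": joint torques, N m; "tool_pos": TCP position; "tool_rot": TCP orientation; "contact_force": force on the tool from outside, world axes, zero at the start; "wrist_torque": the same for the moment, N m; "opening": finger opening in m.
Only numpy, scipy, OpenCV 4.12 (cv2) and the standard library are available. Lean on these libraries where they do the work, as an engineer would, in place of code of your own. Each camera call takes 0.05 s, during which the arm holds its last target.

### The job

Take the wooden scraper block by its grip and wipe the two loose aluminium offcuts along the plywood sawing board and over its edge, so that both drop into the grey catch trough at its end; push them with the scraper only, the gripper must not touch them. Then stand the scraper back on the bench top, upright on its foot and clear of the board and trough, and let go.

Things in the scene. Friction and masses are not known exactly. Their poses are not given: they have to be found in the camera images.
- scraper: Wooden scraper block, loose, about 130 g, standing on the bench. Its foot is a bar 36 mm thick (x) x 130 mm long (y) x 25 mm high; on it stands an upright grip 24 mm thick (x) x 70 mm long (y), from 25 to 82 mm height. Same front and back. Origin: centre of the foot's underside; z up, y along the foot, x across it (the pushing direction, and the way to pinch the grip). A plain wooden block 45 x 60 x 45 mm without a grip stands nearby and is not the scraper.
- board: Plywood sawing board with a grey catch trough at one end, one fixed piece. Board top: 190 mm (x, from -95 to +95 mm) x 160 mm (y, -80 to +80 mm), flat, without rims, at z = 36 mm. The trough adjoins the edge at x = +95 mm: inside it reaches to x = 160 mm and y = -80 to +80 mm, floor at z = 10 mm, its three outer walls 4 mm thick and 42 mm high. Origin: under the centre of the plywood top, at bench height; x points along the board towards the trough (the way to wipe), z up.
- chip_a: Loose aluminium offcut 26 x 18 x 9 mm, 11 g, lying flat on the board. Origin at its centre (4.5 mm above the board top). It lies with x from -15 to 50 mm and y from -38 to -18 mm in the board's frame, at any yaw.
- chip_b: Loose aluminium offcut 22 x 22 x 9 mm, 11 g, lying flat on the board. Origin at its centre (4.5 mm above the board top). It lies with x from -15 to 50 mm and y from 18 to 38 mm in the board's frame, at any yaw.
Not all that is in view belongs to the job. What is shaped like the scraper but purple is not meant.

How it is judged:
By the outcome, as a careful person would: the job done as asked, in the order asked, and still so for the second after the job is handed in, with the robot touching nothing.
It also fails if it takes over 45 s, if anything falls off the work surface, if the arm or the gripper's body presses on something with over 40 N, if the wrist force passes 120 N, or if a joint passes its speed limit or range.

## Working session

There is one attempt and no reset: what is moved stays moved. The work goes in short steps, Python scripts to look and compute and a tool call to move; the robot and the scene stay as the last step left them, time stands still between calls to the robot, and variables do not carry over. Pictures are saved under pics/ and viewed, and the job is handed in when it is done.

Besides the shell and the picture viewer there is one more tool, called as name(argument=value, ...), one argument or row to a line, values as JSON. drive_tool: Moves the arm, as the interface text tells. Its arguments: {"type":"object","properties":{"commands":{"type":"string"},"newtons":{"type":"number"}},"required":["commands"]}

```bash
mkdir -p pics
python3 - <<'E'
from station import ctrl
import cv2,numpy as np
print(ctrl.get_obs(), ctrl.grip_point_offset)
for n in("scene","top"):
    im,d=ctrl.get_image(n); cv2.imwrite(f"pics/{n}0.png",im); np.savez(f"{n}0.npz",im=im,d=d)
    i=ctrl.camera_info(n); print(n,i["K"],i["T"])
E
```

```text
{'t': 0.0, 'q': array([-1.39000538e+00,  5.33636811e-02,  1.61432949e+00, -1.37564768e-06,
        1.47601472e+00, -1.19001061e-01]), 'dq': array([-0.00108332,  0.00036826,  0.00115766, -0.00058602,  0.00072317,
        0.00198493]), 'effort': array([ 4.78802958e-04, -3.93679583e+01, -3.70177925e+01, -2.71463858e-05,
        7.07803789e-03, -9.23131438e-06]), 'tool_pos': array([ 0.18445898, -0.59648735,  0.2300376 ]), 'tool_rot': array([ 2.06093528,  0.3134747 , -2.06107433]), 'contact_force': array([ 0.05738883, -0.43692292, -0.41402909]), 'wrist_torque': array([-0.04471699,  0.01015409, -0.01069702]), 'opening': 0.0852959848160178} 0.0187
scene [[495.06078924   0.         262.02117068]
 [  0.         495.06078924 196.47873315]
 [  0.           0.           1.        ]] [[-0.15047007  0.84211691 -0.51787824  0.87425801]
 [ 0.98856604  0.13335657 -0.07037907  0.21350835]
 [ 0.00979506 -0.52254678 -0.85255435  0.7700957 ]
 [ 0.          0.          0.          1.        ]]
top [[372.76077902   0.         262.89776325]
 [  0.         372.76077902 195.00156252]
 [  0.           0.           1.        ]] [[ 0.00684996 -0.99484083  0.1012166   0.35802465]
 [-0.99996908 -0.00720571 -0.00314955  0.14603862]
 [ 0.00386264 -0.10119189 -0.99485943  0.77107155]
 [ 0.          0.          0.          1.        ]]
```

View pics/scene0.png

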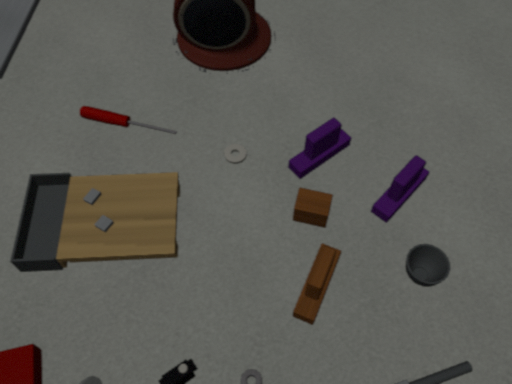

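View pics/top0.png

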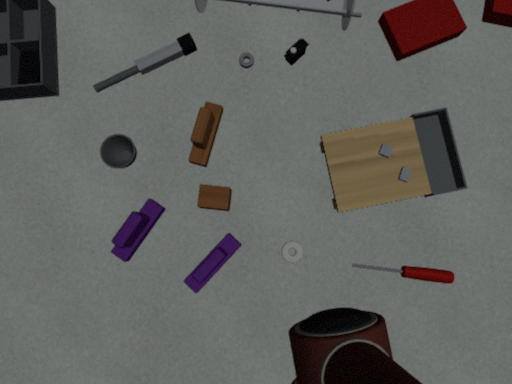

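The scene view shows the brown scraper at about (317,283), the plain block at (313,207) and two purple decoys. The board and trough are at left (120,218), with the offcuts at (92,197) and (104,223). In the top view the scraper is at (206,133), the board at (375,163), the trough at (440,152) and the chips at (386,150) and (405,174). Next I measure them.

```bash
cat > h.py <<'E'
import numpy as np,cv2
from station import ctrl
def cloud(n,d):
    i=ctrl.camera_info(n);K=i["K"];T=i["T"]
    v,u=np.mgrid[:d.shape[0],:d.shape[1]]
    P=np.stack([(u-K[0,2])/K[0,0]*d,(v-K[1,2])/K[1,1]*d,d],-1)
    W=P@T[:3,:3].T+T[:3,3]; W[d<=0]=np.nan
    return W
def ray(n,u,v,z):
    i=ctrl.camera_info(n);K=i["K"];T=i["T"]
    r=T[:3,:3]@np.array([(u-K[0,2])/K[0,0],(v-K[1,2])/K[1,1],1]);o=T[:3,3]
    return o+r*(z-o[2])/r[2]
def rect(W,m,name):
    p=W[m]; p=p[~np.isnan(p[:,0])]
    c,s,a=cv2.minAreaRect((p[:,:2]*1000).astype(np.float32))
    print(name,len(p),"c",np.round(c,1),"size",np.round(s,1),"ang",round(a,1),"z med",np.round(np.median(p[:,2])*1000,1))
    return p
E
python3 - <<'E'
from h import *
rng={"scene":[(285,240,345,330)],"top":[(185,98,228,170)]}
br={"scene":(5,165,190,275),"top":(312,100,472,218)}
for n in("scene","top"):
    f=np.load(n+"0.npz");im=f["im"];W=cloud(n,f["d"]);z=W[...,2]
    hsv=cv2.cvtColor(im,cv2.COLOR_BGR2HSV)
    def box(b):
        m=np.zeros(z.shape,bool);m[b[1]:b[3],b[0]:b[2]]=1;return m
    print(n,"bench z",np.nanmedian(z))
    B=box(rng[n][0]); col=(hsv[...,1]>100)
    rect(W,B&col&(z>.015)&(z<.035),"foot"); rect(W,B&col&(z>.07),"griptop")
    B=box(br[n]); wood=(hsv[...,1]>70)
    rect(W,B&wood&(z>.028)&(z<.044),"board")
    rect(W,B&~wood&(z>.006),"trough")
    g=(B&(hsv[...,1]<60)&(hsv[...,2]>80)&(z>.03)).astype(np.uint8)
    k,l,s,c=cv2.connectedComponentsWithStats(g)
    for j in range(1,k):
        if s[j,4]>30: rect(W,l==j,f"chip{np.round(c[j])}"); print(ray(n,*c[j],.045))
E
```

```text
scene bench z 0.0011473760589072457
foot 765 c [563.2 263.4] size [ 34.2 129.4] ang 75.0 z med 25.8
griptop 719 c [563.2 264.2] size [24.  70.2] ang 75.1 z med 82.5
board 9114 c [ 504.8 -112.3] size [162.9 256.5] ang 11.9 z med 36.7
trough 4497 c [ 506. -114.] size [171.1 260.5] ang 11.8 z med 12.8
chip[ 91. 195.] 114 c [ 475.  -138.9] size [22.8 24.5] ang 71.0 z med 45.5
[ 0.4760973 -0.1367276  0.045    ]
chip[103. 222.] 135 c [ 521.8 -102.2] size [26.3 23.6] ang 71.1 z med 45.5
[ 0.52369576 -0.10018256  0.045     ]
top bench z 0.00027657085664734016
foot 605 c [560.2 262.9] size [ 34.3 129.6] ang 75.0 z med 24.6
griptop 452 c [560.1 262.5] size [22.  69.9] ang 74.7 z med 81.4
board 7174 c [ 504.9 -112.6] size [162.3 257.2] ang 11.4 z med 35.8
trough 3271 c [ 504.4 -114.8] size [168.4 260.9] ang 11.7 z med 11.1
chip[386. 150.] 116 c [ 525.5 -101.5] size [24.1 24.3] ang 68.8 z med 44.6
[ 0.52408891 -0.10023123  0.045     ]
chip[405. 174.] 116 c [ 477.4 -138.5] size [21.6 28. ] ang 71.8 z med 44.4
[ 0.4762121  -0.13677601  0.045     ]
```

```bash
cat >> h.py <<'E'
from scipy.spatial.transform import Rotation as R
def go(target,yaw=None):
    # target TCP world (m); yaw deg of tool y axis (mod 180)
    o=ctrl.get_obs();M=R.from_rotvec(o["tool_rot"]).as_matrix()
    d=(np.array(target)-o["tool_pos"])
    y=np.degrees(np.arctan2(M[1,1],M[0,1]))
    print("tcp",np.round(o["tool_pos"],4),"xaxis",np.round(M[:,0],4),"y yaw",round(y,2),"open",round(o["opening"],4),"F",np.round(o["contact_force"],1),"t",round(o["t"],2), "q6",round(o["q"][5],3))
    print("shift units xyz",np.round(M.T@d/.04,3))
    if yaw is not None:
        dy=(yaw-y+90)%180-90
        print("turn units (about tool x, x down => sign flipped)",round(dy*np.sign(M[2,0])/5,3))
E
python3 -c "
from h import *
go([.5615,.263,.231],75); go([.5615,.263,.110],75)"
```

```text
tcp [ 0.1845 -0.5966  0.2302] xaxis [-3.0e-04  1.9e-03 -1.0e+00] y yaw -72.82 open 0.0851 F [-0.3  0.   0. ] t 0.1 q6 -0.119
shift units xyz [ 1.6000e-02 -1.7747e+01 -1.5352e+01]
turn units (about tool x, x down => sign flipped) 6.435
tcp [ 0.1845 -0.5966  0.2302] xaxis [-3.0e-04  1.9e-03 -1.0e+00] y yaw -72.82 open 0.0851 F [-0.3  0.   0. ] t 0.1 q6 -0.119
shift units xyz [  3.041 -17.741 -15.351]
turn units (about tool x, x down => sign flipped) 6.435
```

drive_tool(
  commands="-1 0 -0.7 -0.6 0.2;-1 0 -1.4 -1.2 0.5;-1 0 -2.1 -1.8 0.8;-1 0 -2.8 -2.4 1.1;-1 0 -3.5 -3.0 1.4;-1 0 -4.2 -3.6 1.7;-1 0 -4.9 -4.2 2.0;-1 0 -5.6 -4.8 2.3",
  newtons=60,
)

```text
t: 0.77
tool_pos: [0.302, -0.3245, 0.2307]
tool_rot: [2.172, 0.106, -2.172]
contact_force: [0.6, -0.7, 0.4]
opening: 0.0858
```

```bash
python3 -c "
from h import *
go([.5615,.263,.2],75)"
```

```text
tcp [ 0.302  -0.3245  0.2307] xaxis [-2.e-04  6.e-04 -1.e+00] y yaw -84.44 open 0.0858 F [ 0.6 -0.7  0.4] t 0.77 q6 0.484
shift units xyz [  0.775 -13.989  -7.882]
turn units (about tool x, x down => sign flipped) 4.113
```

drive_tool(
  commands="-1 0 -0.85 -0.48 0.25;-1 0 -1.7 -0.96 0.5;-1 0 -2.55 -1.44 0.75;-1 0 -3.4 -1.92 1.0;-1 0 -4.25 -2.4 1.25;-1 0 -5.1 -2.88 1.5;-1 0 -5.95 -3.36 1.75;-1 0 -6.8 -3.84 2.0",
)

```text
t: 1.43
tool_pos: [0.4279, -0.0385, 0.2311]
tool_rot: [-2.183, 0.084, 2.182]
contact_force: [1.1, -0.2, 0.6]
opening: 0.0854
```

```bash
python3 -c "
from h import *
go([.5615,.263,.2],75)"
```

```text
tcp [ 0.4279 -0.0385  0.2311] xaxis [ 2.e-04 -2.e-04 -1.e+00] y yaw -94.38 open 0.0854 F [ 1.1 -0.2  0.6] t 1.43 q6 1.384
shift units xyz [ 0.776 -7.77  -2.755]
turn units (about tool x, x down => sign flipped) 2.124
```

drive_tool(
  commands="-1 0 -0.95 -0.34 0.3;-1 0 -1.9 -0.68 0.6;-1 0 -2.85 -1.02 0.9;-1 0 -3.8 -1.36 1.2;-1 0 -4.75 -1.7 1.5;-1 0 -5.7 -2.04 1.8;-1 0 -6.65 -2.38 2.0;-1 0 -7.3 -2.6 2.0",
)

```text
t: 2.1
tool_pos: [0.5538, 0.2459, 0.2304]
tool_rot: [-2.088, 0.261, 2.09]
contact_force: [-0.1, -0.3, -0.3]
opening: 0.0856
```

drive_tool(
  commands="-1 0 0 0 0;-1 0 0 0 0",
)

```text
t: 2.27
tool_pos: [0.5532, 0.2438, 0.2302]
tool_rot: [-2.088, 0.261, 2.092]
contact_force: [-0.2, -0.3, -0.4]
opening: 0.0855
```

```bash
python3 -c "
from h import *
go([.5615,.263,.11],75);go([.5615,.263,.039],75)"
```

```text
tcp [0.5532 0.2438 0.2302] xaxis [-1.9e-03 -9.0e-04 -1.0e+00] y yaw -104.19 open 0.0855 F [-0.2 -0.3 -0.4] t 2.27 q6 2.111
shift units xyz [ 3.005 -0.519 -0.088]
turn units (about tool x, x down => sign flipped) 0.162
tcp [0.5532 0.2438 0.2302] xaxis [-1.9e-03 -9.0e-04 -1.0e+00] y yaw -104.19 open 0.0855 F [-0.2 -0.3 -0.4] t 2.27 q6 2.111
shift units xyz [ 4.78  -0.521 -0.091]
turn units (about tool x, x down => sign flipped) 0.162
```

drive_tool(
  commands="-1 0 -0.5 -0.09 0.16;-1 0.8 -0.52 -0.09 0.16;-1 1.6 -0.52 -0.09 0.16;-1 2.4 -0.52 -0.09 0.16;-1 3.2 -0.52 -0.09 0.16;-1 4.0 -0.52 -0.09 0.16;-1 4.7 -0.52 -0.09 0.16;-1 4.75 -0.52 -0.09 0.16",
)

```text
t: 2.93
tool_pos: [0.557, 0.259, 0.0344]
tool_rot: [-2.07, 0.284, 2.094]
contact_force: [-1.4, -0.7, -0.8]
opening: 0.0857
```

drive_tool(
  commands="1 0 0 0 0;1 0 0 0 0;1 0 0 0 0;1 0 0 0 0;1 0 0 0 0;1 0 0 0 0;1 0 0 0 0;1 0 0 0 0",
  newtons=60,
)

```text
t: 3.6
tool_pos: [0.5637, 0.2626, 0.0436]
tool_rot: [-2.083, 0.274, 2.077]
contact_force: [-0.9, 0.2, 6.1]
opening: 0.0234
```

```bash
python3 -c "
from h import *
go([.5615,.263,.039],75)
im,d=ctrl.get_image('scene');cv2.imwrite('pics/grasp.png',im)"
```

```text
tcp [0.5637 0.2626 0.0436] xaxis [ 0.0034  0.001  -1.    ] y yaw -105.11 open 0.0234 F [-0.9  0.2  6.1] t 3.6 q6 2.151
shift units xyz [0.115 0.006 0.055]
turn units (about tool x, x down => sign flipped) -0.022
```

View pics/grasp.png

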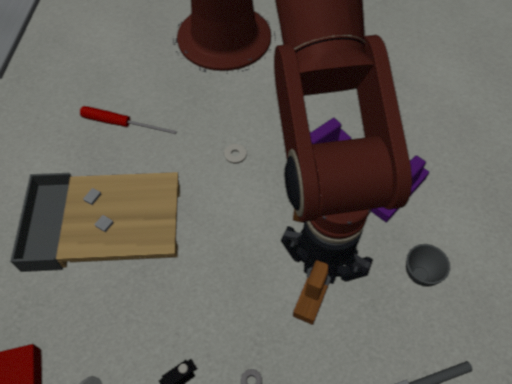

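The scene view shows the fingers on the scraper's grip at about (318,268), with the opening at 23.4 mm, which matches the 24 mm grip. I lift it next and check that it follows.

drive_tool(
  commands="1 -0.1 0 0 0;1 -0.4 0 0 0;1 -0.8 0 0 0;1 -1.2 0 0 0;1 -1.6 0 0 0;1 -2 0 0 0;1 -2.3 0 0 0;1 -2.3 0 0 0",
)

```text
t: 4.32
tool_pos: [0.5639, 0.2627, 0.1372]
tool_rot: [-2.085, 0.273, 2.074]
contact_force: [1.0, -0.3, -1.3]
opening: 0.0234
```

drive_tool(
  commands="1 0 0 0 0;1 0 0 0 0;1 0 0 0 0",
)

```text
t: 4.57
tool_pos: [0.5612, 0.2617, 0.1316]
tool_rot: [-2.078, 0.278, 2.084]
contact_force: [-0.2, -0.4, -1.0]
opening: 0.0236
```

```bash
python3 -c "
from h import *
th=np.radians(-78.2);xb=np.array([np.cos(th),np.sin(th)]);yb=np.array([-xb[1],xb[0]])
o=np.array([.498,-.0805]);p=o-.04*xb-.004*yb
print(p)
go([p[0],p[1],.135],101.8)
im,d=ctrl.get_image('scene');cv2.imwrite('pics/lift.png',im)
W=cloud('scene',d);h=cv2.cvtColor(im,cv2.COLOR_BGR2HSV);v,u=np.mgrid[:384,:512]
m=(h[...,0]>6)&(h[...,0]<20)&(h[...,1]>140)&(u>270)&(u<360)&(v>225)&(v<350)&(W[...,2]>.06)
p=rect(W,m,'scr');print(np.percentile(p[:,2],[1,5,25,50,75,95,99]))
"
```

```text
[ 0.48590469 -0.04216329]
tcp [0.5612 0.2617 0.1316] xaxis [-2.7e-03 -9.0e-04 -1.0e+00] y yaw -105.12 open 0.0236 F [-0.2 -0.4 -1. ] t 4.57 q6 2.151
shift units xyz [-0.073  7.825 -0.166]
turn units (about tool x, x down => sign flipped) -5.384
scr 1478 c [587.2 255.7] size [32.9 74.4] ang 75.0 z med 126.3
[0.09854224 0.10898922 0.11349099 0.1263303  0.16974306 0.17172034
 0.17901318]
```

View pics/lift.png

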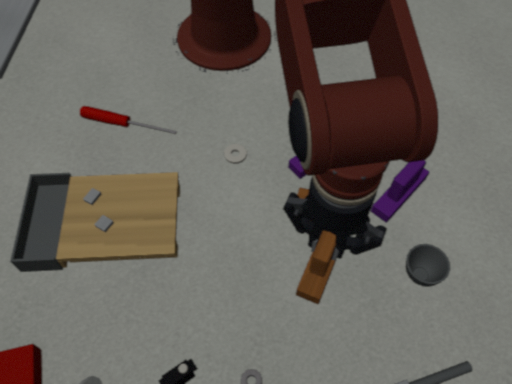

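The scraper lifted level. Its top is at z≈171 mm and the foot's underside at about 88 mm, so the TCP sits about 43 mm above the underside. Now I carry it over to the board.

drive_tool(
  commands="1 0 0.4 0 0;1 0 1 -0.02 0;1 0 1.6 -0.03 0;1 0 2.2 -0.05 0;1 0 2.8 -0.06 0;1 0 3.4 -0.08 0;1 0 4 -0.1 0;1 0 4.6 -0.1 0",
)

```text
t: 5.28
tool_pos: [0.5168, 0.0816, 0.1325]
tool_rot: [-2.079, 0.277, 2.082]
contact_force: [0.5, -1.2, -1.7]
opening: 0.0232
```

drive_tool(
  commands="1 0 0.6 -0.01 -0.5;1 0 1.2 -0.02 -1.3;1 0 1.8 -0.03 -2.1;1 0 2.3 -0.04 -2.9;1 0 2.8 -0.05 -3.7;1 0 3.1 -0.06 -4.5;1 0 3.2 -0.07 -5.2;1 0 3.2 -0.07 -5.4",
)

```text
t: 5.95
tool_pos: [0.4862, -0.0423, 0.1326]
tool_rot: [2.111, 0.219, -2.114]
contact_force: [-0.0, -0.1, -0.4]
opening: 0.0232
```

drive_tool(
  commands="1 0 0 0 0;1 0 0 0 0;1 0 0 0 0",
)

```text
t: 6.2
tool_pos: [0.4871, -0.0406, 0.1331]
tool_rot: [2.112, 0.22, -2.113]
contact_force: [-0.8, -0.0, -1.6]
opening: 0.0236
```

```bash
python3 -c "
from h import *
go([.4859,-.0422,.083],101.8)
for n in('scene','top'):
    im,d=ctrl.get_image(n);cv2.imwrite(f'pics/over_{n}.png',im)
    np.savez('over_'+n,im=im,d=d)
"
```

```text
tcp [ 0.4871 -0.0406  0.1331] xaxis [-4.e-04  2.e-04 -1.e+00] y yaw -78.14 open 0.0236 F [-0.8 -0.  -1.6] t 6.2 q6 1.128
shift units xyz [1.252 0.034 0.038]
turn units (about tool x, x down => sign flipped) 0.011
```

View pics/over_scene.png

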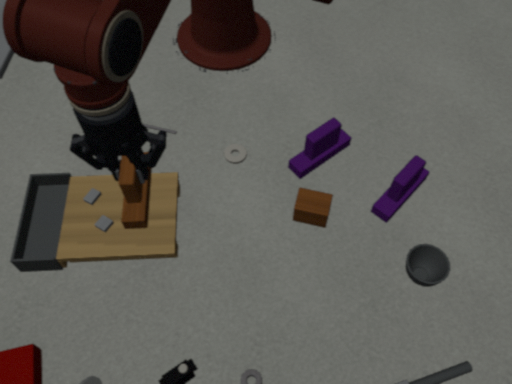

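View pics/over_top.png

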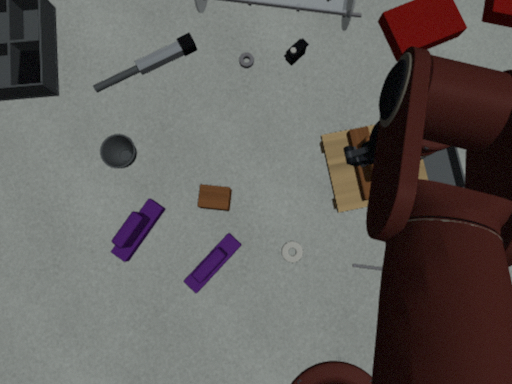

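The scene view shows the scraper held level above the board at about (133,195), parallel to its edge and behind the chips at (92,197) and (104,223). The top view at (362,165) agrees. I lower it next.

drive_tool(
  commands="1 0.2 0 0 0;1 0.5 0.03 0.03 0;1 0.8 0.03 0.03 0;1 1.1 0.03 0.03 0;1 1.23 0.03 0.03 0;1 1.23 0.03 0.03 0;1 1.23 0.03 0.03 0;1 1.23 0.03 0.03 0",
)

```text
t: 6.97
tool_pos: [0.4868, -0.0424, 0.0845]
tool_rot: [2.113, 0.219, -2.111]
contact_force: [-0.2, 0.0, -0.5]
opening: 0.0234
```

```bash
python3 -c "
from h import *
go([.4859,-.0422,.083],101.8)
im,d=ctrl.get_image('scene');cv2.imwrite('pics/low.png',cv2.resize(im[130:300,0:220],None,fx=3.5,fy=3.5))
W=cloud('scene',d);z=W[...,2];h=cv2.cvtColor(im,cv2.COLOR_BGR2HSV);v,u=np.mgrid[:384,:512]
b=(u>100)&(u<165)&(v>130)&(v<270)
rect(W,b&(z>.055)&(z<.073)&(h[...,1]>100),'foot top')
rect(W,b&(z>.112)&(z<.13)&(h[...,1]>140),'grip top')
"
```

```text
tcp [ 0.4868 -0.0424  0.0845] xaxis [ 7.e-04 -1.e-04 -1.e+00] y yaw -78.13 open 0.0234 F [-0.2  0.  -0.5] t 6.97 q6 1.124
shift units xyz [ 0.037 -0.01   0.021]
turn units (about tool x, x down => sign flipped) 0.015
foot top 670 c [486.5 -40.6] size [131.1  36.2] ang 12.1 z med 66.0
grip top 420 c [499.5 -38.1] size [43.6 45.2] ang 77.1 z med 122.9
```

View pics/low.png

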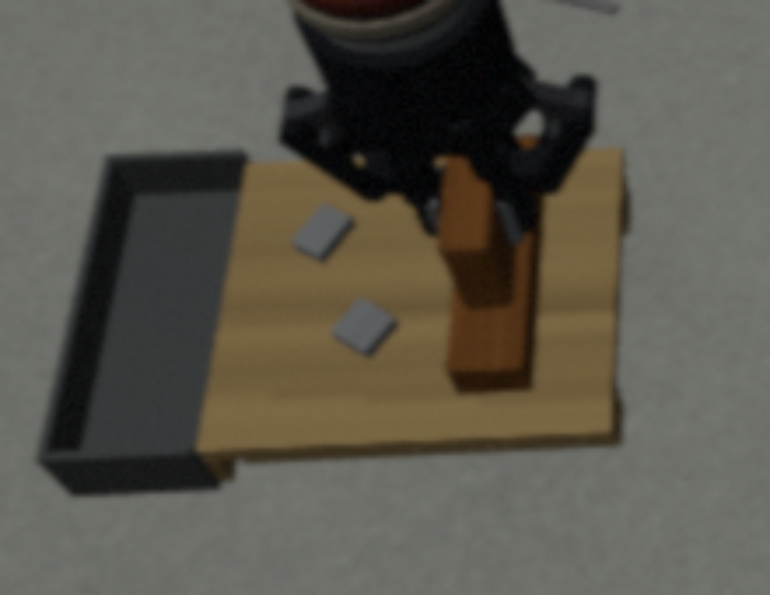

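The view shows the foot on the board side of both chips with a gap of about 4 mm under it (foot centre at zoomed (492,330), chips at (323,232) and (363,326)). I lower it 2 mm more and wipe slowly.

drive_tool(
  commands="1 0.05 0 0.02 0;1 0.05 0.1 0.02 0;1 0.05 0.3 0.02 0;1 0.05 0.5 0.02 0;1 0.05 0.7 0.02 0;1 0.05 0.9 0.02 0;1 0.05 1.1 0.02 0;1 0.05 1.3 0.02 0",
)

```text
t: 7.68
tool_pos: [0.4965, -0.0944, 0.0821]
tool_rot: [2.113, 0.219, -2.112]
contact_force: [-1.2, 0.1, -1.1]
opening: 0.0232
```

drive_tool(
  commands="1 0 0.2 0 0;1 0 0.4 0 0;1 0 0.6 0 0;1 0 0.75 0 0;1 0 0.8 0 0;1 0 0.8 0 0",
)

```text
t: 8.18
tool_pos: [0.503, -0.1252, 0.0821]
tool_rot: [2.113, 0.219, -2.113]
contact_force: [-0.2, -0.1, -1.1]
opening: 0.0236
```

```bash
python3 -c "
from h import *
go([.5185,-.1784,.083],101.8)
im,d=ctrl.get_image('scene');cv2.imwrite('pics/wipe1.png',cv2.resize(im[130:300,0:220],None,fx=3.5,fy=3.5))
"
```

```text
tcp [ 0.503  -0.1252  0.0821] xaxis [ 1.e-04  0.e+00 -1.e+00] y yaw -78.17 open 0.0236 F [-0.2 -0.1 -1.1] t 8.18 q6 0.977
shift units xyz [-0.021  1.38  -0.106]
turn units (about tool x, x down => sign flipped) 0.007
```

View pics/wipe1.png

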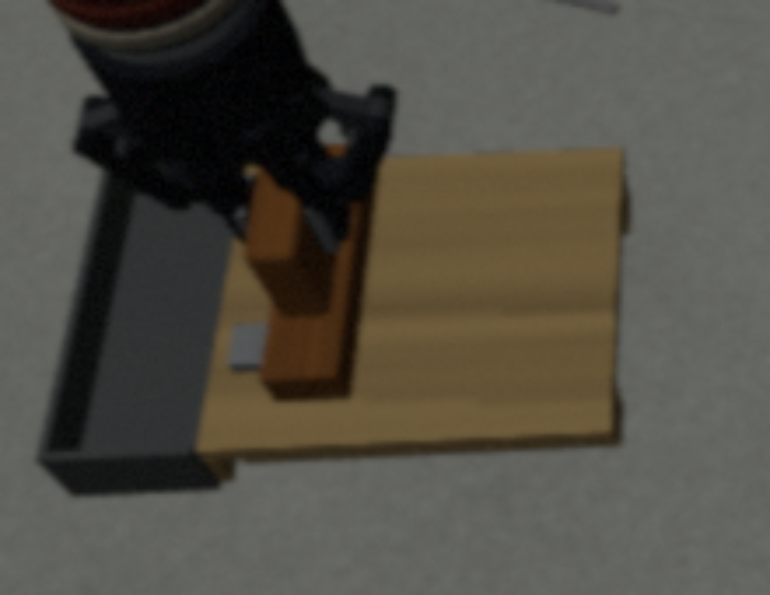

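Chip_b is flush against the foot at zoomed (250,347) and close to the edge. Chip_a is hidden behind the gripper. I push on over the edge.

drive_tool(
  commands="1 0 0.2 0 0;1 0 0.4 0 0;1 0 0.6 0 0;1 0 0.8 0 0;1 0 1.0 0 0;1 0 1.2 0 0;1 0 1.4 0 0;1 0 1.45 0 0",
)

```text
t: 8.9
tool_pos: [0.5152, -0.1829, 0.0822]
tool_rot: [2.113, 0.218, -2.112]
contact_force: [0.3, 0.4, -0.5]
opening: 0.0231
```

drive_tool(
  commands="1 0 0 0 0;1 0 0 0 0;1 0 0 0 0",
)

```text
t: 9.15
tool_pos: [0.5147, -0.1812, 0.082]
tool_rot: [2.112, 0.22, -2.112]
contact_force: [-0.7, -0.7, -0.4]
opening: 0.0237
```

```bash
python3 -c "
from h import *
go([.5185,-.1784,.083],101.8)
im,d=ctrl.get_image('scene');cv2.imwrite('pics/wipe2.png',cv2.resize(im[130:300,0:220],None,fx=3.5,fy=3.5))
"
```

```text
tcp [ 0.5147 -0.1812  0.082 ] xaxis [-2.e-04  3.e-04 -1.e+00] y yaw -78.11 open 0.0237 F [-0.7 -0.7 -0.4] t 9.15 q6 0.888
shift units xyz [-0.026 -0.048 -0.107]
turn units (about tool x, x down => sign flipped) 0.018
```

View pics/wipe2.png

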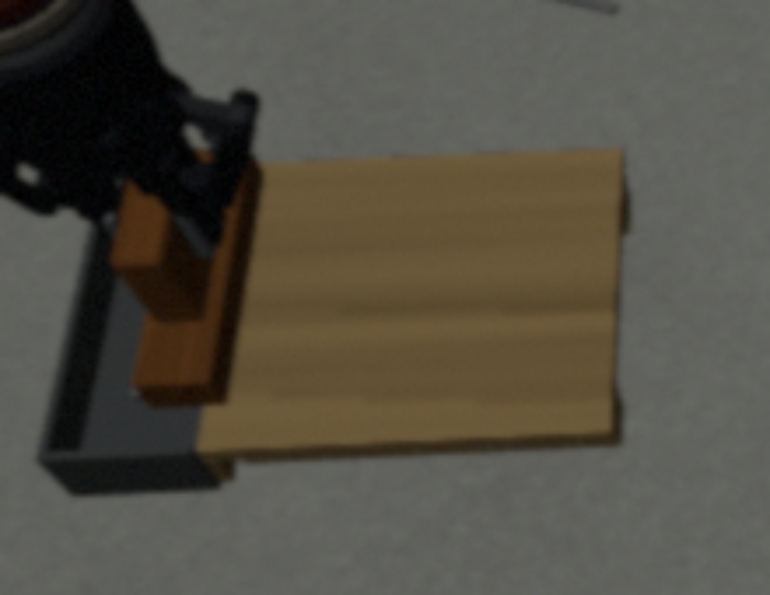

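The board is clear and a chip corner shows in the trough under the foot at zoomed (133,393). I raise the scraper, back away and check the trough.

drive_tool(
  commands="1 -0.2 0 0 0;1 -0.5 0 0 0;1 -0.9 0 0 0;1 -1.3 0 0 0;1 -1.4 -0.3 0 0;1 -1.4 -0.9 0 0;1 -1.4 -1.6 0 0;1 -1.4 -2.3 0 0",
)

```text
t: 9.87
tool_pos: [0.4955, -0.09, 0.1388]
tool_rot: [2.114, 0.219, -2.112]
contact_force: [-0.0, 0.2, -2.3]
opening: 0.0234
```

drive_tool(
  commands="1 0 -0.6 0 0.5;1 0 -1.3 0 1;1 0 -2 0 1.7;1 0 -2.7 0 2.4;1 0 -3.4 0 3.1;1 0 -4.1 0 3.8;1 0 -4.8 0 4.5;1 0 -5.2 0 5.3",
)

```text
t: 10.53
tool_pos: [0.4517, 0.115, 0.1385]
tool_rot: [-2.085, 0.267, 2.084]
contact_force: [-0.5, -0.7, -0.9]
opening: 0.0235
```

drive_tool(
  commands="1 0 0 0 0;1 0 0 0 0;1 0 0 0 0",
)

```text
t: 10.78
tool_pos: [0.453, 0.112, 0.1383]
tool_rot: [-2.087, 0.266, 2.086]
contact_force: [-0.0, -0.5, -0.9]
opening: 0.0231
```

```bash
python3 -c "
from h import *
go([.5615,.263,.131],75)
im,d=ctrl.get_image('scene');cv2.imwrite('pics/after.png',cv2.resize(im,None,fx=1.5,fy=1.5))
im,d=ctrl.get_image('top');cv2.imwrite('pics/aftertop.png',im)
"
```

```text
tcp [0.453  0.112  0.1383] xaxis [ 5.e-04 -3.e-04 -1.e+00] y yaw -104.54 open 0.0231 F [-0.  -0.5 -0.9] t 10.78 q6 1.908
shift units xyz [ 0.183 -4.336 -1.678]
turn units (about tool x, x down => sign flipped) 0.092
```

View pics/after.png

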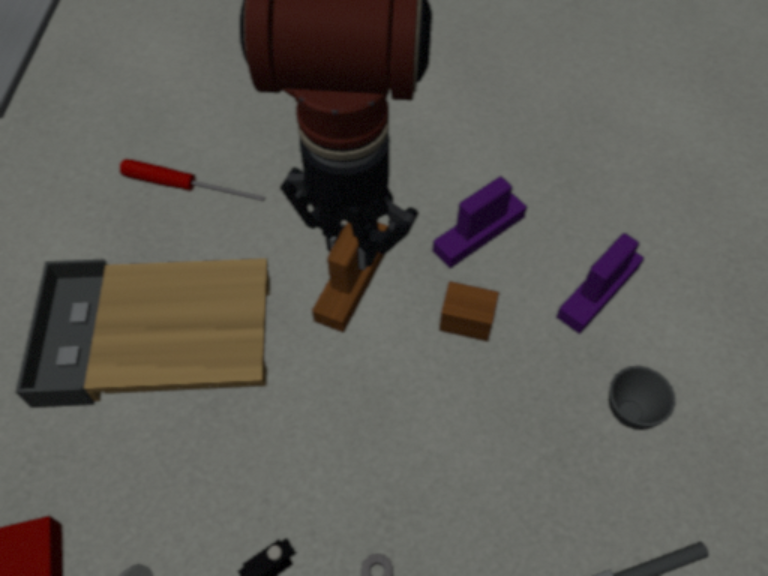

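Both chips lie flat in the trough at (79,313) and (67,356), and the scraper is still gripped at (350,280). I take it back to its first place.

drive_tool(
  commands="1 0 -0.5 -0.2 0.1;1 0 -1.2 -0.45 0.1;1 0 -1.9 -0.72 0.1;1 0 -2.6 -1 0.1;1 0 -3.3 -1.25 0.1;1 0 -3.9 -1.5 0.1;1 0 -4.3 -1.66 0.1;1 0 -4.33 -1.67 0.1",
)

```text
t: 11.55
tool_pos: [0.5634, 0.2639, 0.1381]
tool_rot: [-2.081, 0.275, 2.08]
contact_force: [-0.4, -0.2, -0.9]
opening: 0.0232
```

drive_tool(
  commands="1 0.3 0 0 0;1 0.7 0 0 0;1 1.2 0 0 0;1 1.7 0 0 0;1 2 0 0 0;1 2.1 0 0 0;1 2.1 0 0 0;1 2.1 0 0 0",
)

```text
t: 12.22
tool_pos: [0.5618, 0.2625, 0.0546]
tool_rot: [-2.081, 0.276, 2.079]
contact_force: [0.9, 0.0, -1.2]
opening: 0.023
```

```bash
python3 -c "
from h import *
go([.5615,.263,.0435],75)
im,d=ctrl.get_image('scene');cv2.imwrite('pics/place.png',im)
W=cloud('scene',d);z=W[...,2];h=cv2.cvtColor(im,cv2.COLOR_BGR2HSV);v,u=np.mgrid[:384,:512]
b=(u>285)&(u<345)&(v>235)&(v<330)&(h[...,1]>120)
rect(W,b&(z>.02)&(z<.05),'foot'); rect(W,b&(z>.078)&(z<.11),'grip')
"
```

```text
tcp [0.5618 0.2625 0.0546] xaxis [ 7.e-04  1.e-04 -1.e+00] y yaw -105.15 open 0.023 F [ 0.9  0.  -1.2] t 12.22 q6 2.152
shift units xyz [ 0.278 -0.011  0.01 ]
turn units (about tool x, x down => sign flipped) -0.03
foot 625 c [593.6 255. ] size [33.5 62.7] ang 74.7 z med 36.7
grip 459 c [574.1 262.3] size [45.2 38.7] ang 8.4 z med 93.2
```

drive_tool(
  commands="1 0.08 0 0 0;1 0.16 0 0 0;1 0.22 0 0 0;1 0.25 0 0 0;1 0.27 0 0 0;1 0.27 0 0 0;1 0.27 0 0 0",
)

```text
t: 12.85
tool_pos: [0.5617, 0.263, 0.0437]
tool_rot: [-2.081, 0.276, 2.08]
contact_force: [-1.8, -0.9, 1.1]
opening: 0.0231
```

```bash
python3 -c "
from h import *
go([.5615,.263,.0435],75)
im,d=ctrl.get_image('scene')
W=cloud('scene',d);z=W[...,2];h=cv2.cvtColor(im,cv2.COLOR_BGR2HSV);v,u=np.mgrid[:384,:512]
b=(u>285)&(u<345)&(v>235)&(v<330)&(h[...,1]>120)
rect(W,b&(z>.015)&(z<.04),'foot'); rect(W,b&(z>.07)&(z<.095),'grip')
"
```

```text
tcp [0.5617 0.263  0.0437] xaxis [ 6.e-04  2.e-04 -1.e+00] y yaw -105.12 open 0.0231 F [-1.8 -0.9  1.1] t 12.85 q6 2.153
shift units xyz [0.005 0.002 0.004]
turn units (about tool x, x down => sign flipped) -0.024
foot 596 c [594.  255.4] size [33.3 61.9] ang 75.1 z med 25.9
grip 429 c [575. 259.] size [44.8 35.7] ang 21.3 z med 82.6
```

The heights match the first measurement (25.9 and 82.6 mm), so it is standing on the bench. I release it.

drive_tool(
  commands="0.3 0 0 0 0;-0.2 0 0 0 0;-0.8 0 0 0 0;-1 0 0 0 0;-1 0 0 0 0;-1 0 0 0 0;-1 0 0 0 0;-1 0 0 0 0",
)

```text
t: 13.57
tool_pos: [0.5614, 0.2629, 0.0433]
tool_rot: [-2.081, 0.276, 2.081]
contact_force: [1.3, -0.4, -0.9]
opening: 0.0856
```

drive_tool(
  commands="-1 -0.4 0 0 0;-1 -1 0 0 0;-1 -1.6 0 0 0;-1 -2.3 0 0 0;-1 -3 0 0 0;-1 -3.7 0 0 0;-1 -4.2 0 0 0;-1 -4.2 0 0 0",
)

```text
t: 14.23
tool_pos: [0.5642, 0.2638, 0.218]
tool_rot: [-2.088, 0.271, 2.069]
contact_force: [0.5, -0.4, 0.3]
opening: 0.0852
```

drive_tool(
  commands="-1 0 0.5 0.4 0;-1 0 1 1.2 0;-1 0 1 2 0;-1 0 1 2.8 0;-1 0 1 3.3 0;-1 0 1 3.3 0;-1 0 1 3.3 0",
)

```text
t: 14.82
tool_pos: [0.4227, 0.2588, 0.2105]
tool_rot: [-2.081, 0.275, 2.082]
contact_force: [0.3, -0.3, 0.3]
opening: 0.0856
```

```bash
python3 -c "
from h import *
go([.5615,.263,.0435],75)
im,d=ctrl.get_image('scene');cv2.imwrite('pics/final.png',cv2.resize(im,None,fx=1.5,fy=1.5))
W=cloud('scene',d);z=W[...,2];h=cv2.cvtColor(im,cv2.COLOR_BGR2HSV);v,u=np.mgrid[:384,:512]
b=(u>285)&(u<345)&(v>235)&(v<330)&(h[...,1]>100)
rect(W,b&(z>.015)&(z<.035),'foot'); rect(W,b&(z>.07)&(z<.095),'grip')
g=((u>15)&(u<70)&(v>175)&(v<268)&(h[...,2]>95)&(h[...,1]<60)&(z>.01)).astype(np.uint8)
k,l,s,c=cv2.connectedComponentsWithStats(g)
th=np.radians(-78.2);xb=np.array([np.cos(th),np.sin(th)]);yb=np.array([-xb[1],xb[0]])
for j in range(1,k):
    if s[j,4]>30:
        q=np.nanmedian(W[l==j],0);e=q[:2]-[.498,-.0805];print(s[j,4],q,'board',e@xb,e@yb)
"
```

```text
tcp [0.4227 0.2588 0.2105] xaxis [-3.e-04 -4.e-04 -1.e+00] y yaw -105.05 open 0.0856 F [ 0.3 -0.3  0.3] t 14.82 q6 2.233
shift units xyz [ 4.173 -1.005 -3.324]
turn units (about tool x, x down => sign flipped) -0.009
foot 757 c [561.5 263.9] size [ 34.4 128.6] ang 75.1 z med 25.7
grip 713 c [561.5 264.6] size [24.1 69.7] ang 75.0 z med 82.3
```

View pics/final.png

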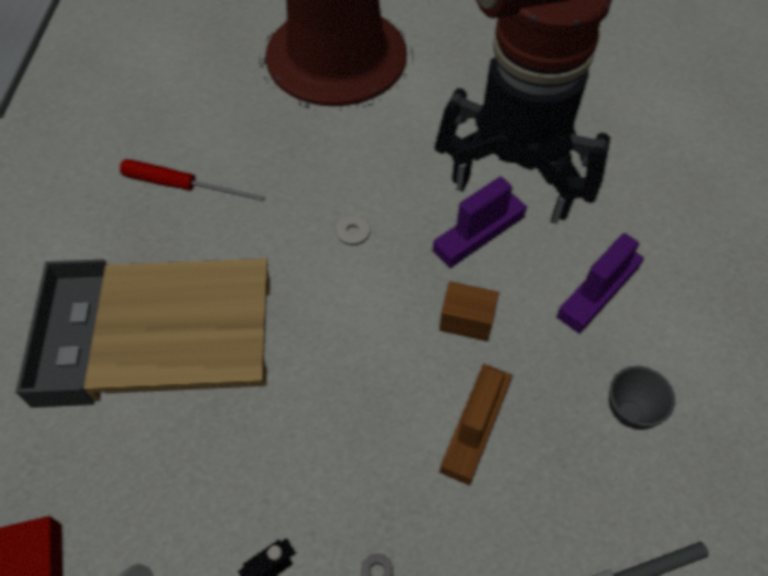

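The final view shows both chips in the trough at (79,313) and (67,356). The scraper stands upright and free at (478,425), and the gripper is clear of everything. I hand the job in.

```bash
python3 -c "
from station import ctrl
print(ctrl.finish_job())"
```

```text
the job is handed in; nothing more can be done
None
```

I wiped both aluminium offcuts over the board's edge into the catch trough with the scraper. Then I stood the scraper back at its original place on the bench, let go, and handed the job in at about 15 s.

- **Scraper:** after release it stands upright at about (0.561, 0.264), clear of the board and trough. Its foot top reads 25.7 mm and its grip top 82.3 mm, the same as before the job.
- **Offcuts:** the last picture shows both lying in the trough and the board empty. My numeric check of their positions gave no reading because its colour mask matched nothing, so this rests on the pictures taken after the wipe.
- **Forces and contact:** the largest wrist force read out was about 6 N, while closing on the grip. At the start of the wipe the gap under the foot was about 2 mm, and the fingers stayed well above the offcuts.

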